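# Put the mixed-up alternator parts back in their own trays

### The arm

A 6-joint arm with a two-finger parallel gripper is mounted at the origin on the work surface. World frame = base frame: x ahead of the robot, y to its left, z up, the work surface at z = 0. Lengths are in mm, angles in degrees, forces in N, time in s.
With the tool pointing down it reaches from about 300 to 850 mm from the base axis. Payload 4.2 kg.
Tool frame: the origin (TCP) lies between the finger pads; the fingertips stand 14 mm ahead of it and the grasp point (between the pads) lies 5 mm behind it; z points along the fingers, y is the line along which they close (so a half turn about z gives the same grasp; the last joint's range is limited). The gripper opens to 91 mm and grips with 3 to 60 N. Pads are 32 mm wide; open, the fingers measure 118 mm over their backs; the gripper's body (76 mm by 178 mm) begins 60 mm behind the grasp point.
Start: joints at [-76.318, 18.312, 89.639, -0, 72.044, -1.146], TCP at [147.157, -555.866, 227.976] pointing down, gripper open.
Joint ranges: [-177.97, 177.97], [-48.28, 115.42], [12.27, 149.76], [-77.06, 257.06], [2.81, 150.46], [-146.56, 146.56]. Speed limits (degrees/s): [147.25, 147.25, 180, 180, 180, 180].

### API

Orientations are given as [roll, pitch, yaw] about the fixed x, y, z axes, in that order (R = Rz(yaw) Ry(pitch) Rx(roll)).
In Python, from workcell import * gives the robot as it stands. The module is installed in compiled form; this text tells all that it offers.
- The arm moves only by the tool send_rows, never from a script. Its argument "deltas" is a list of rows, each a list of 2 entries, a list of its own where there are three numbers: the shift along the tool's x, y, z normalised to -1 to 1, where 1 is 0.5 m, then the turn, a rotation vector about the tool's x, y, z normalised to -1 to 1, where 1 is 0.5 rad. A call has 1 to 10 rows; each row shifts and turns the commanded pose from where the row before left it, along the tool's axes as they then stand; what a row does not reach is not made up. A row lasts 1/10 s, in which the tool goes at most 50 mm and 8.59 degrees, less where a joint would pass 70% of its speed; a pose out of reach is approached as far as the arm can. A call with a number of a shift or a turn outside -1 to 1 is refused whole. A call with a gripper value outside its range is refused whole. "grip" is the closure, from 0 (fully open) to 1 (shut), set as the call begins (left out, the last holds). The fingers move at their own pace and stop on an object; "grip_force" is the grip in N (left out, the last holds). Time passes only in rows, so rows that do not move let the fingers close. It gives the time, the measured TCP pose, the force, the opening and the grip force at its end, in the units of the state.
- state(): the state, without advancing time (a new reading comes with each control period).
- grab_frame(name): name is "scene" or "top"; returns the picture (400x640x3 uint8, red, green, blue); there is no depth.
- calibration(name): a dict with "mtx" (3x3 intrinsics, pixels), "D" ([k1, k2, p1, p2, k3] as OpenCV has them; the pictures are not rectified), "R" (3x3) and "t" (3): a world point X has camera coordinates R X + t. Camera axes: x right, y down, z forward; pixel columns grow to the right and rows downward; lengths in mm; the calibration is good to about 2 mm. A picture is of the moment at which its call begins. calibration takes no time and is no camera call.
- job_done(): hands the job in; it is judged then, once.
Trained networks look in the newest picture that a camera, given by its name, has taken for a name from the list of things; names that differ only in an ending like _2 or _b are one class to them, and where a whole thing is asked for, a point or a joint stands for the part that bears it (a point fixed in the world has none). Each returns a list of dicts, best first, with "p" (0 to 1); they miss things now and then, are a little off and sometimes report something else, mostly with a low value. They report only what shows in the picture. A call takes as long as a camera call. They do not tell look-alikes from the thing itself.
- trace(camera, label): "pixels" (400x640 bool, what is visible of it) and "bbox" ([left, top, width, height] in pixels, round what is visible of it).
The state is a dict: "time_s": time; "qpos": joint angles; "qvel": joint speeds; "effort": joint torques, N m; "ee_pos": TCP position; "ee_rot": TCP orientation; "force": force on the tool from outside, world axes, zero at the start; "torque": the same for the moment, N m; "gripper_width": finger opening in mm; "gripper_force": force on a finger pad.
Only numpy, scipy, OpenCV 4.12 (cv2) and the standard library are available. Lean on these libraries where they do the work, as an engineer would, in place of code of your own. Each camera call takes 0.05 s, during which the arm holds its last target. There are 200 camera calls.

### The job

After cleaning, the four parts on the repair bench were put back in each other's trays. Swap them round (the empty rubber pad is free if you need to set one aside) so that the pulley stands in the middle of the large round dish, the socket in the middle of the small round dish, the regulator in the middle of the oblong tray and the pinion in the middle of the square tray. Keep every part upright, set it down without dropping it, and leave the grey tin where it is.

Things in the scene. Friction and masses are not known exactly. Their poses are not given: they have to be found in the camera images.
- pulley: Alternator belt pulley: plain steel, a wide grooved drum 60 mm in diameter and 40 mm high with a recessed top and a dark bore; 0.35 kg. Grip it across its diameter. Stands upright, origin at the centre of its underside, z up.
- socket: Impact socket: a tall plain dark-steel cylinder 34 mm in diameter and 60 mm high with a six-sided opening in its top; 0.22 kg. Stands upright, origin at the centre of its underside, z up.
- regulator: Voltage regulator: a black plastic block 56 mm (its x) by 36 mm (its y) and 34 mm high, with aluminium cooling fins on top, 50 x 36 mm, that bring it to 45 mm total height; 0.16 kg. Grip it across its 36 mm width (its y). It may lie at any yaw. Stands upright, origin at the centre of its underside, z up.
- pinion: Starter pinion: a toothed steel gear wheel 47 mm over the teeth and 18 mm high at the bottom, with a plain dark round hub 28 mm in diameter standing on it up to 52 mm total height; 0.2 kg. Grip it by the hub, above the teeth. Stands upright, origin at the centre of its underside, z up.
- tray_round: The large round steel parts dish, 130 mm across the rim. Floor 3 mm thick, rim 10 mm above the bench. The pulley belongs here. Held fast to the bench by its magnetic base: it does not move. Origin: centre of its underside, on the bench; z up.
- tray_small: The small round steel parts dish, 96 mm across the rim. Floor 3 mm thick, rim 10 mm above the bench. The socket belongs here. Held fast to the bench by its magnetic base: it does not move. Origin: centre of its underside, on the bench; z up.
- tray_oblong: The oblong steel parts tray, 150 mm (its x) by 90 mm (its y). Floor 3 mm thick, rim 10 mm above the bench. The regulator belongs here. Held fast to the bench by its magnetic base: it does not move. Origin: centre of its underside, on the bench; z up.
- tray_square: The square steel parts tray, 112 x 112 mm. Floor 3 mm thick, rim 10 mm above the bench. The pinion belongs here. Held fast to the bench by its magnetic base: it does not move. Origin: centre of its underside, on the bench; z up.
- pad: Empty square black rubber pad, 110 x 110 mm and 4 mm thick, fixed flat on the bench: the free spot where a part can be set down meanwhile. Origin: centre of its underside, on the bench; z up.
- tin: Bystander: closed grey tin, 70 mm in diameter and 85 mm high, standing loose beyond the trays. Not to be disturbed. Origin: centre of its underside.
Not all that is in view belongs to the job. Leave any brown or turquoise look-alike of the tray_round alone.

How it is judged:
By the outcome, as a careful person would: the job done as asked, in the order asked, and still so for the second after the job is handed in, with the robot touching nothing.
It also fails if it takes over 128 s, if anything falls off the work surface, if the arm or the gripper's body presses on something with over 40 N, if the wrist force passes 120 N, or if a joint passes its speed limit or range.

## Working session

There is one attempt and no reset: what is moved stays moved. The work goes in short steps, Python scripts to look and compute and a tool call to move; the robot and the scene stay as the last step left them, time stands still between calls to the robot, and variables do not carry over. Pictures are saved under pics/ and viewed, at most 14 in all, crops included, and the job is handed in when it is done.

Besides the shell and the picture viewer there is one more tool, called as name(argument=value, ...), one argument or row to a line, values as JSON. send_rows: Moves the arm, as the interface text tells. Scaled input: -1 to 1 covers 0.5 m each way for a shift and 0.5 rad each way for a turn. Its arguments: {"type":"object","properties":{"deltas":{"type":"array","items":{"type":"array"}},"grip":{"type":"number"},"grip_force":{"type":"number"}},"required":["deltas"]}

```bash
mkdir -p pics
cat > h.py <<'E'
from workcell import *
import numpy as np, cv2
def px2w(cam,pts,z):
    c=calibration(cam);R=np.array(c["R"]);t=np.array(c["t"]).ravel()
    p=cv2.undistortPoints(np.array(pts,float).reshape(-1,1,2),np.array(c["mtx"]),np.array(c["D"])).reshape(-1,2)
    d=np.c_[p,np.ones(len(p))]@R; o=-R.T@t
    return (o+d*((z-o[2])/d[:,2])[:,None])[:,:2]
def save(cam,name):
    im=grab_frame(cam);cv2.imwrite("pics/"+name,im[:,:,::-1]);return im
E
python3 - <<'E'
from h import *
save("top","t0.png");save("scene","s0.png")
s=state();print(s["ee_pos"],s["ee_rot"],s["gripper_width"])
for cam in("top","scene"):
    c=calibration(cam);R=np.array(c["R"]);print(cam,-R.T@np.array(c["t"]).ravel(),R[2])
for n in "pulley socket regulator pinion tray_round tray_small tray_oblong tray_square pad tin".split():
    for r in trace("top",n)[:3]:
        b=r["bbox"];m=r["pixels"];ys,xs=np.nonzero(m)
        print(n,round(r["p"],2),b,xs.mean().round(1),ys.mean().round(1),px2w("top",[[b[0]+b[2]/2,b[1]+b[3]/2]],0).round(0))
E
```

```text
[ 147.0313512  -555.43893375  227.2057236 ] [-1.79907346e+02  1.19475805e-03  1.48275922e+01] 91.33423355895454
top [ 347.80518934   87.04926347 1175.56850402] [ 0.20756352  0.01758886 -0.9780634 ]
scene [1077.63123342 -709.79261448  904.78373599] [-0.39814765  0.63049143 -0.66630249]
pulley 0.71 [450.0, 216.3, 24.4, 19.8] 462.0 224.6 [[ 549. -341.]]
socket 0.7 [307.1, 242.9, 10.2, 11.8] 310.0 246.7 [[449. 124.]]
socket 0.6 [289.6, 227.8, 42.4, 39.5] 310.7 247.6 [[453. 129.]]
regulator 0.75 [232.1, 193.7, 21.5, 15.9] 244.8 199.8 [[583. 354.]]
pinion 0.55 [352.2, 181.7, 15.0, 15.7] 360.4 188.1 [[646. -13.]]
tray_round 0.91 [170.4, 152.3, 41.9, 40.5] 190.8 172.2 [[667. 533.]]
tray_round 0.84 [206.4, 236.2, 42.0, 43.4] 225.8 258.7 [[403. 383.]]
tray_round 0.73 [232.0, 125.4, 34.8, 42.5] 248.6 145.1 [[767. 353.]]
tray_small 0.75 [344.9, 174.2, 27.1, 34.5] 359.7 190.1 [[640.  -9.]]
tray_small 0.57 [352.4, 178.1, 16.5, 18.9] 359.9 188.4 [[653. -16.]]
tray_oblong 0.83 [435.6, 205.1, 46.5, 49.6] 458.8 225.8 [[ 537. -330.]]
tray_square 0.67 [289.4, 227.6, 42.2, 39.1] 310.7 247.3 [[454. 130.]]
pad 0.6 [371.3, 231.2, 43.0, 41.6] 395.5 252.2 [[ 455. -124.]]
tin 0.87 [290.1, 138.2, 26.4, 23.8] 302.1 152.0 [[766. 176.]]
tin 0.42 [305.3, 242.3, 12.6, 10.6] 310.1 246.5 [[453. 126.]]
```

View pics/t0.png

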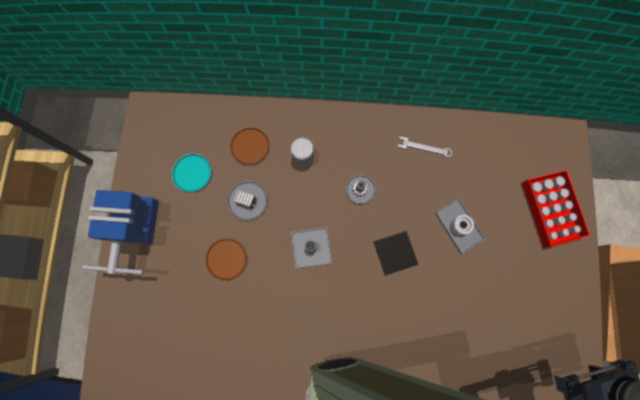

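View pics/s0.png

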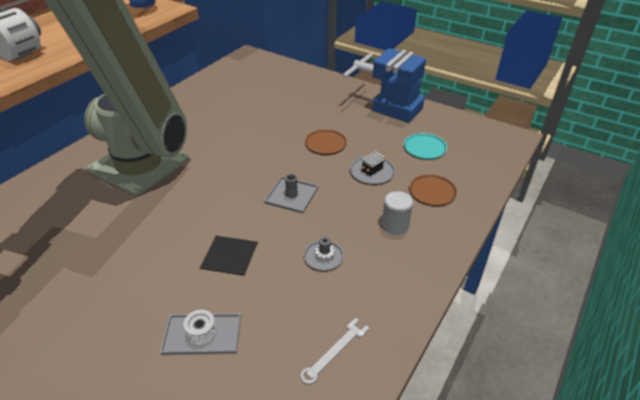

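Top view: the regulator sits in the large steel dish (248,200), the socket in the square tray (311,247), the pinion in the small dish (360,189) and the pulley in the oblong tray (460,226). The pad is at (396,253) and the tin at (302,150).
Things that could be mistaken for tray_round are brown (250,146), brown (226,259) and turquoise (192,173). The grey steel dish at (248,200) is the real one. For the parts, tin (302,150) could pass for the socket (311,247), and I choose the dark one. I'll check these in rectified close crops.

```bash
cat >> h.py <<'E'
def ortho(im,cam,c,z,half=100,s=2):
    k=calibration(cam);n=int(2*half*s)
    g=(np.arange(n)+.5)/s-half
    X,Y=np.meshgrid(c[0]-g[::1],c[1]-g)  # placeholder axes: rows -> x down, cols -> y left
    X,Y=(c[0]-g)[:,None]+0*g[None],(c[1]-g)[None]+0*g[:,None]
    P=np.stack([X,Y,0*X+z],-1).reshape(-1,3)
    r=cv2.Rodrigues(np.array(k["R"]))[0]
    uv=cv2.projectPoints(P,r,np.array(k["t"],float).reshape(3,1),np.array(k["mtx"]),np.array(k["D"]))[0].reshape(n,n,2).astype(np.float32)
    return cv2.remap(im,uv[...,0],uv[...,1],cv2.INTER_CUBIC)
def o2w(p,c,half=100,s=2): p=np.asarray(p,float); return np.array([c[0]-(p[...,1]+.5)/s+half, c[1]-(p[...,0]+.5)/s+half]).T
C=dict(round=(580,354),square=(454,130),small=(640,-9),oblong=(537,-330),pad=(455,-124))
H=dict(round=45,square=60,small=52,oblong=40,pad=4)
E
python3 - <<'E'
from h import *
ims={c:grab_frame(c) for c in("top","scene")}
rows=[]
for cam in ims:
    for k in C:
        o=ortho(ims[cam],cam,C[k],5 if k!="pad" else 4)
        hsv=cv2.cvtColor(cv2.GaussianBlur(o,(0,0),1.5),cv2.COLOR_RGB2HSV)
        m=((hsv[...,1]<60)|((hsv[...,2]<60)if k=="pad" else False)).astype(np.uint8)
        cs=cv2.findContours(m,cv2.RETR_EXTERNAL,cv2.CHAIN_APPROX_NONE)[0]
        if not cs: print(cam,k,"none");continue
        h=cv2.convexHull(max(cs,key=cv2.contourArea))
        (x,y),(w,l),a=cv2.minAreaRect(h);e=cv2.fitEllipse(max(cs,key=cv2.contourArea))
        print(cam,k,"rect",o2w([x,y],C[k]).round(1),round(w/2,1),round(l/2,1),"ang",round(a,1),"ell",o2w(e[0],C[k]).round(1),np.array(e[1]).round(0)/2)
def tile(z):
    return np.vstack([np.hstack([cv2.resize(ortho(ims[c],c,C[k],z(k),75,2.66),(200,200)) for k in list(C)[:4]]) for c in ims])
cv2.imwrite("pics/or0.png",tile(lambda k:5)[:,:,::-1])
cv2.imwrite("pics/or1.png",tile(lambda k:H[k])[:,:,::-1])
E
```

```text
top round rect [587.6 340.7] 133.0 131.7 ang 40.2 ell [587.8 340.7] [132. 133.]
top square rect [453.3 128.5] 118.1 116.8 ang 78.4 ell [453.3 128.5] [135.5 137. ]
top small rect [646.8 -15. ] 98.4 100.0 ang 26.6 ell [647.  -14.9] [98.  99.5]
top oblong rect [ 551.  -332.1] 154.9 97.1 ang 56.3 ell [ 550.8 -332. ] [109.5 186. ]
top pad rect [ 453.3 -131.2] 106.3 106.8 ang 68.7 ell [ 453.3 -131.2] [123. 124.]
scene round rect [584.2 346.2] 144.0 144.8 ang 24.4 ell [583.  348.9] [137.5 159. ]
scene square rect [454. 130.] 199.5 199.5 ang 90.0 ell [453.9 130.5] [226. 246.]
scene small rect [640.  -9.] 199.5 199.5 ang 90.0 ell [638.8  -6.7] [225. 235.]
scene oblong rect [ 537. -330.] 199.5 199.5 ang 90.0 ell [ 537.1 -332.3] [231.  237.5]
scene pad rect [ 455. -124.] 199.5 199.5 ang 90.0 ell [ 456.  -126.5] [219.5 237.5]
```

View pics/or0.png

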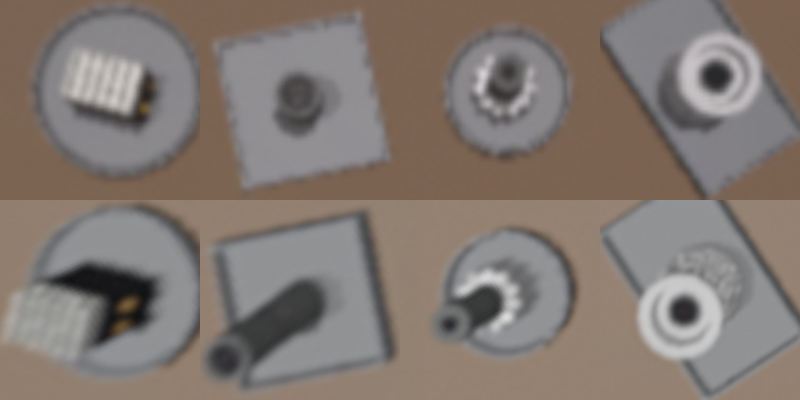

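View pics/or1.png

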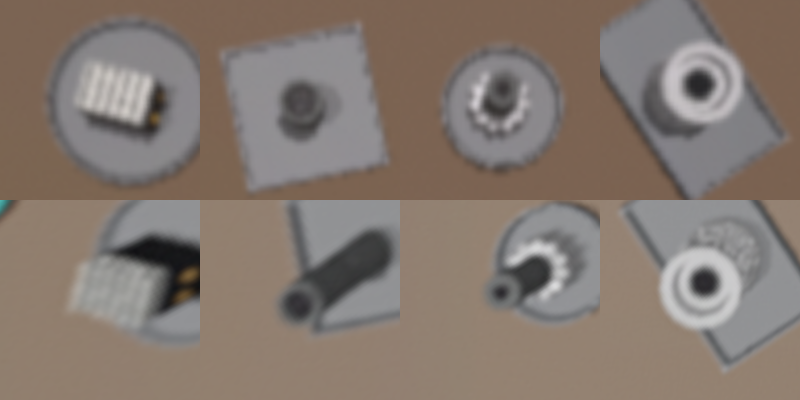

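The crops confirm the choices: the regulator in the grey steel dish (118,90), the socket (302,101), the pinion (505,89) and the pulley (702,83). Both cameras agree to about 2 mm. Next I refine the yaws and plan the first move.

```bash
cat >> h.py <<'E'
T=dict(round=(587.3,340.7),square=(453.3,128.5),small=(646.8,-15),oblong=(551,-332),pad=(453.3,-131.2))
def plan(x,y,z,yaw=None,step=42):
    s=state();p=np.array(s["ee_pos"]);a=np.radians(s["ee_rot"][2])
    dx,dy,dz=np.array([x,y,z])-p
    tx,ty,tz=dx*np.cos(a)+dy*np.sin(a),dx*np.sin(a)-dy*np.cos(a),-dz
    n=max(1,int(np.ceil(np.hypot(tx,ty)/step)));m=max(1,int(np.ceil(abs(tz)/step)))
    print("at",p.round(1),np.round(s["ee_rot"],1),"xy tot",np.round([tx/500,ty/500],4),"->",n,"x",np.round([tx/500/n,ty/500/n],4)," z tot",round(tz/500,4),"->",m,"x",round(tz/500/m,4))
    if yaw is not None:
        d=-(np.radians(yaw)-a);d=(d+np.pi/2)%np.pi-np.pi/2;k=max(1,int(np.ceil(abs(d)/.14)))
        print("turn",np.degrees(d).round(1),k,"x",round(d/.5/k,4), "j6",s["qpos"][5])
E
python3 - <<'E'
from h import *
ims={c:grab_frame(c) for c in("top","scene")}
for cam in ims:
    o=ortho(ims[cam],cam,(584,341),48,45,4)
    g=cv2.cvtColor(o,cv2.COLOR_RGB2HSV);m=(cv2.GaussianBlur(g[...,2],(0,0),3)>(165 if cam=="top" else 160)).astype(np.uint8)
    m=cv2.morphologyEx(m,cv2.MORPH_CLOSE,np.ones((21,21)))
    c=max(cv2.findContours(m,0,2)[0],key=cv2.contourArea);r=cv2.minAreaRect(c);print(cam,o2w(r[0],(584,341),45,4),np.array(r[1])/4,r[2])
plan(549.5,-331.8,130)
E
```

```text
top [586.28403473 342.65378952] [50.87690353 35.34830093] 14.89869499206543
scene [593.55633545 363.00326538] [28.23981285 29.30516815] 69.09202575683594
at [ 147.2 -555.9  228. ] [180.   -0.   14.8] xy tot [ 0.8926 -0.2273] -> 11 x [ 0.0811 -0.0207]  z tot 0.196 -> 3 x 0.0653
```

send_rows(
  deltas=[
    [[0.05, -0.013, 0], [0, 0, 0]],
    [[0.09, -0.023, 0], [0, 0, 0]],
    [[0.095, -0.024, 0], [0, 0, 0]],
    [[0.095, -0.024, 0], [0, 0, 0]],
    [[0.095, -0.024, 0], [0, 0, 0]],
    [[0.095, -0.024, 0], [0, 0, 0]],
    [[0.095, -0.024, 0.03], [0, 0, 0]],
    [[0.09, -0.023, 0.04], [0, 0, 0]],
    [[0.09, -0.023, 0.04], [0, 0, 0]],
    [[0.06, -0.015, 0.06], [0, 0, 0]],
  ],
  grip=0,
  grip_force=30,
)

```text
time_s: 1.8
ee_pos: [534.2, -341.4, 144.4]
ee_rot: [179.8, -0.2, 14.9]
force: [0.1, 0.3, -0.1]
gripper_width: 91.3
gripper_force: 0.0
```

send_rows(
  deltas=[
    [[0.038, -0.01, 0.03], [0, 0, 0]],
    [[0, 0, 0], [0, 0, 0]],
    [[0, 0, 0], [0, 0, 0]],
  ],
)

```text
time_s: 2.1
ee_pos: [547.4, -333.5, 129.0]
ee_rot: [180.0, 0.0, 14.8]
force: [-0.7, -1.5, -0.5]
gripper_width: 91.0
gripper_force: 0.0
```

```bash
python3 -c "
from h import *
plan(549,-331.5,28)"
```

```text
at [ 547.4 -333.5  129. ] [180.    0.   14.8] xy tot [ 0.004 -0.003] -> 1 x [ 0.004 -0.003]  z tot 0.2021 -> 3 x 0.0674
```

send_rows(
  deltas=[
    [[0.004, -0.003, 0.05], [0, 0, 0]],
    [[0, 0, 0.07], [0, 0, 0]],
    [[0, 0, 0.05], [0, 0, 0]],
    [[0, 0, 0.024], [0, 0, 0]],
    [[0, 0, 0.008], [0, 0, 0]],
    [[0, 0, 0], [0, 0, 0]],
  ],
)

```text
time_s: 2.7
ee_pos: [549.5, -332.1, 28.9]
ee_rot: [179.9, -0.1, 14.8]
force: [0.1, -0.3, 0.2]
gripper_width: 90.9
gripper_force: 0.0
```

send_rows(
  deltas=[
    [[0, 0, 0], [0, 0, 0]],
    [[0, 0, 0], [0, 0, 0]],
    [[0, 0, 0], [0, 0, 0]],
    [[0, 0, 0], [0, 0, 0]],
    [[0, 0, 0], [0, 0, 0]],
    [[0, 0, 0], [0, 0, 0]],
  ],
  grip=1,
)

```text
time_s: 3.3
ee_pos: [549.6, -331.1, 28.2]
ee_rot: [180.0, -0.0, 14.8]
force: [0.3, 0.9, 3.2]
gripper_width: 59.3
gripper_force: 30.0
```

```bash
python3 -c "
from h import *
save('scene','g1.png');s=state();print(s['gripper_width'],s['gripper_force'],s['force'])
plan(*T['pad'],160)"
```

```text
59.73187831640613 30.000573992729187 [0.12176799 0.05317301 2.70034742]
at [ 549.6 -331.1   28.3] [180.   -0.   14.8] xy tot [-0.0838 -0.4359] -> 6 x [-0.014  -0.0726]  z tot -0.2635 -> 4 x -0.0659
```

View pics/g1.png

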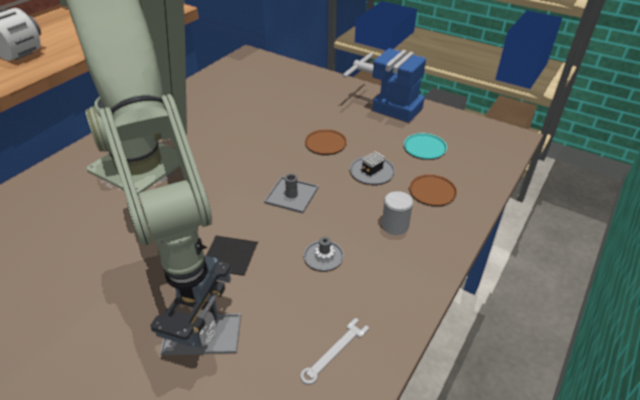

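The view shows the gripper closed round the pulley at (200,330), with an opening of 59.5 mm. Lift it and carry it to the pad.

send_rows(
  deltas=[
    [[0, 0, -0.01], [0, 0, 0]],
    [[0, 0, -0.04], [0, 0, 0]],
    [[0, 0, -0.06], [0, 0, 0]],
    [[-0.008, -0.04, -0.05], [0, 0, 0]],
    [[-0.015, -0.075, 0], [0, 0, 0]],
    [[-0.015, -0.08, 0], [0, 0, 0]],
    [[-0.015, -0.08, 0], [0, 0, 0]],
    [[-0.015, -0.08, 0], [0, 0, 0]],
    [[-0.01, -0.055, 0], [0, 0, 0]],
    [[-0.006, -0.026, 0], [0, 0, 0]],
  ],
)

```text
time_s: 4.35
ee_pos: [450.8, -128.9, 107.4]
ee_rot: [-179.9, 0.1, 14.9]
force: [-0.2, -0.4, -3.1]
gripper_width: 59.6
gripper_force: 30.0
```

send_rows(
  deltas=[
    [[0, 0, 0.03], [0, 0, 0]],
    [[0, 0, 0.05], [0, 0, 0]],
    [[0, 0, 0.04], [0, 0, 0]],
    [[0, 0, 0], [0, 0, 0]],
    [[0, 0, 0], [0, 0, 0]],
  ],
)

```text
time_s: 4.85
ee_pos: [453.4, -131.4, 47.8]
ee_rot: [180.0, 0.0, 14.8]
force: [0.1, -0.1, -2.9]
gripper_width: 59.4
gripper_force: 30.0
```

```bash
python3 -c "
from h import *
s=state();print(s['gripper_width'],s['gripper_force'],s['force'])
plan(*T['pad'],29.5)"
```

```text
59.39746562774306 29.998949468135834 [ 0.07597908 -0.12121281 -2.9398822 ]
at [ 453.4 -131.4   47.8] [180.    0.   14.8] xy tot [-0.     -0.0005] -> 1 x [-0.     -0.0005]  z tot 0.0366 -> 1 x 0.0366
```

send_rows(
  deltas=[
    [[0, 0, 0.02], [0, 0, 0]],
    [[0, 0, 0.01], [0, 0, 0]],
    [[0, 0, 0.004], [0, 0, 0]],
    [[0, 0, 0.002], [0, 0, 0]],
    [[0, 0, 0.001], [0, 0, 0]],
    [[0, 0, 0], [0, 0, 0]],
  ],
)

```text
time_s: 5.45
ee_pos: [453.1, -131.1, 29.4]
ee_rot: [180.0, -0.0, 14.8]
force: [-0.4, -0.3, -2.0]
gripper_width: 59.5
gripper_force: 30.0
```

send_rows(
  deltas=[
    [[0, 0, 0.001], [0, 0, 0]],
    [[0, 0, 0], [0, 0, 0]],
  ],
)

```text
time_s: 5.65
ee_pos: [453.2, -131.1, 29.2]
ee_rot: [180.0, -0.0, 14.8]
force: [-0.3, 1.1, 2.4]
gripper_width: 59.6
gripper_force: 30.0
```

send_rows(
  deltas=[
    [[0, 0, 0], [0, 0, 0]],
    [[0, 0, 0], [0, 0, 0]],
    [[0, 0, 0], [0, 0, 0]],
    [[0, 0, 0], [0, 0, 0]],
    [[0, 0, 0], [0, 0, 0]],
    [[0, 0, -0.04], [0, 0, 0]],
    [[0, 0, -0.08], [0, 0, 0]],
    [[0, 0, -0.06], [0, 0, 0]],
    [[0, 0, 0], [0, 0, 0]],
    [[0, 0, 0], [0, 0, 0]],
  ],
  grip=0,
)

```text
time_s: 6.65
ee_pos: [453.0, -131.0, 119.0]
ee_rot: [180.0, -0.0, 14.8]
force: [-0.5, -0.2, -0.0]
gripper_width: 91.4
gripper_force: 0.0
```

```bash
python3 -c "
from h import *
plan(586.3,342.3,28,75.1)"
```

```text
at [ 453. -131.  119.] [180.   -0.   14.8] xy tot [ 0.5    -0.8469] -> 12 x [ 0.0417 -0.0706]  z tot 0.182 -> 3 x 0.0607
turn -60.3 8 x -0.263 j6 57.6503743148532
```

send_rows(
  deltas=[
    [[0.02, -0.034, 0], [0, 0, 0]],
    [[0.05, -0.0847, 0], [0, 0, 0]],
    [[0.05, -0.0847, 0], [0, 0, 0]],
    [[0.05, -0.0847, 0], [0, 0, 0]],
    [[0.05, -0.0847, 0], [0, 0, 0]],
    [[0.05, -0.0847, 0], [0, 0, 0]],
    [[0.05, -0.0847, 0], [0, 0, 0]],
    [[0.05, -0.0847, 0], [0, 0, 0]],
    [[0.05, -0.0847, 0], [0, 0, 0]],
    [[0.05, -0.0847, 0], [0, 0, 0]],
  ],
)

```text
time_s: 7.65
ee_pos: [577.4, 315.5, 116.2]
ee_rot: [179.9, 0.2, 14.8]
force: [1.3, -0.8, 0.4]
gripper_width: 91.3
gripper_force: 0.0
```

send_rows(
  deltas=[
    [[0.03, -0.051, 0], [0, 0, 0]],
    [[0, 0, 0], [0, 0, -0.263]],
    [[0, 0, 0], [0, 0, -0.263]],
    [[0, 0, 0], [0, 0, -0.263]],
    [[0, 0, 0], [0, 0, -0.263]],
    [[0, 0, 0], [0, 0, -0.263]],
    [[0, 0, 0.02], [0, 0, -0.263]],
    [[0, 0, 0.02], [0, 0, -0.263]],
    [[0, 0, 0.02], [0, 0, -0.263]],
    [[0, 0, 0], [0, 0, 0]],
  ],
)

```text
time_s: 8.65
ee_pos: [584.2, 341.4, 84.8]
ee_rot: [-179.7, 0.3, 75.1]
force: [-0.2, -0.5, -0.6]
gripper_width: 91.0
gripper_force: 0.0
```

```bash
python3 -c "
from h import *
plan(586.3,342.3,28,75.1)"
```

```text
at [584.2 341.4  84.8] [-179.7    0.3   75.1] xy tot [0.0029 0.0035] -> 1 x [0.0029 0.0035]  z tot 0.1135 -> 2 x 0.0568
turn -0.0 1 x -0.0003 j6 44.24120192858384
```

send_rows(
  deltas=[
    [[0.002, 0.002, 0.05], [0, 0, 0]],
    [[0, 0, 0.04], [0, 0, 0]],
    [[0, 0, 0.02], [0, 0, 0]],
    [[0, 0, 0.005], [0, 0, 0]],
    [[0, 0, 0], [0, 0, 0]],
    [[0, 0, 0], [0, 0, 0]],
  ],
)

```text
time_s: 9.25
ee_pos: [588.1, 343.6, 32.2]
ee_rot: [179.9, -0.1, 75.1]
force: [0.3, -0.2, 0.8]
gripper_width: 91.3
gripper_force: 0.0
```

send_rows(
  deltas=[
    [[0, 0, 0], [0, 0, 0]],
    [[0, 0, 0], [0, 0, 0]],
    [[0, 0, 0], [0, 0, 0]],
    [[0, 0, 0], [0, 0, 0]],
    [[0, 0, 0], [0, 0, 0]],
    [[0, 0, 0], [0, 0, 0]],
    [[0, 0, 0], [0, 0, 0]],
  ],
  grip=1,
)

```text
time_s: 9.95
ee_pos: [587.3, 343.2, 31.2]
ee_rot: [-180.0, 0.0, 75.1]
force: [-0.9, -0.3, 1.2]
gripper_width: 38.0
gripper_force: 0.7
```

```bash
python3 -c "
from h import *
im=save('top','g2.png');cv2.imwrite('pics/g2c.png',cv2.resize(im[120:280,150:350,::-1],None,fx=3,fy=3))
plan(*T['oblong'],28,33.7)"
```

```text
at [587.2 343.2  31.2] [-180.     0.    75.1] xy tot [-1.3237  0.2774] -> 17 x [-0.0779  0.0163]  z tot 0.0063 -> 1 x 0.0063
turn 41.4 6 x 0.2408 j6 44.23100343579112
```

send_rows(
  deltas=[
    [[0, 0, 0], [0, 0, 0]],
    [[0, 0, 0], [0, 0, 0]],
    [[0, 0, -0.01], [0, 0, 0]],
    [[0, 0, -0.04], [0, 0, 0]],
    [[0, 0, -0.06], [0, 0, 0]],
    [[0, 0, -0.05], [0, 0, 0]],
    [[0, 0, -0.01], [0, 0, 0]],
  ],
)

```text
time_s: 10.7
ee_pos: [589.3, 344.1, 119.9]
ee_rot: [179.7, -0.3, 75.1]
force: [0.8, 0.4, -0.8]
gripper_width: 35.8
gripper_force: 30.0
```

send_rows(
  deltas=[
    [[-0.03, 0.006, 0], [0, 0, 0]],
    [[-0.06, 0.013, 0], [0, 0, 0]],
    [[-0.08, 0.017, 0], [0, 0, 0]],
    [[-0.09, 0.019, 0], [0, 0, 0]],
    [[-0.09, 0.019, 0], [0, 0, 0]],
    [[-0.09, 0.019, 0], [0, 0, 0]],
    [[-0.09, 0.019, 0], [0, 0, 0]],
    [[-0.09, 0.019, 0], [0, 0, 0]],
    [[-0.09, 0.019, 0], [0, 0, 0]],
    [[-0.09, 0.019, 0], [0, 0, 0]],
  ],
)

```text
time_s: 11.7
ee_pos: [563.8, -67.6, 114.3]
ee_rot: [-179.8, 0.1, 75.1]
force: [0.4, -0.6, -1.2]
gripper_width: 35.7
gripper_force: 30.0
```

send_rows(
  deltas=[
    [[-0.09, 0.019, 0], [0, 0, 0]],
    [[-0.09, 0.019, 0], [0, 0, 0]],
    [[-0.09, 0.019, 0], [0, 0, 0]],
    [[-0.09, 0.019, 0], [0, 0, 0]],
    [[-0.08, 0.016, 0], [0, 0, 0]],
    [[-0.06, 0.013, 0], [0, 0, 0]],
    [[-0.023, 0.005, 0], [0, 0, 0]],
    [[0, 0, 0], [0, 0, 0]],
  ],
)

```text
time_s: 12.5
ee_pos: [550.4, -333.1, 114.4]
ee_rot: [-179.8, -0.0, 74.9]
force: [-0.3, 0.4, -2.0]
gripper_width: 35.9
gripper_force: 30.0
```

send_rows(
  deltas=[
    [[0, 0, 0], [0, 0, 0.2408]],
    [[0, 0, 0], [0, 0, 0.2408]],
    [[0, 0, 0], [0, 0, 0.2408]],
    [[0, 0, 0.02], [0, 0, 0.2408]],
    [[0, 0, 0.04], [0, 0, 0.2408]],
    [[0, 0, 0.04], [0, 0, 0.2408]],
    [[0, 0, 0.02], [0, 0, 0]],
    [[0, 0, 0], [0, 0, 0]],
    [[0, 0, 0], [0, 0, 0]],
  ],
)

```text
time_s: 13.4
ee_pos: [552.4, -331.4, 56.6]
ee_rot: [180.0, -0.0, 33.8]
force: [1.2, 0.4, -1.5]
gripper_width: 35.9
gripper_force: 30.0
```

```bash
python3 -c "
from h import *
print(state()['force'])
plan(*T['oblong'],31.2,33.7)"
```

```text
[ 1.23447022  0.42172495 -1.54182688]
at [ 552.4 -331.4   56.6] [180.   -0.   33.8] xy tot [-0.0031 -0.0006] -> 1 x [-0.0031 -0.0006]  z tot 0.0508 -> 1 x 0.0508
turn 0.1 1 x 0.0052 j6 24.165559281077545
```

send_rows(
  deltas=[
    [[-0.002, -0.001, 0.025], [0, 0, 0]],
    [[0, 0, 0.016], [0, 0, 0]],
    [[0, 0, 0.006], [0, 0, 0]],
    [[0, 0, 0.003], [0, 0, 0]],
    [[0, 0, 0], [0, 0, 0]],
    [[0, 0, 0], [0, 0, 0]],
  ],
)

```text
time_s: 14.0
ee_pos: [551.4, -332.3, 31.4]
ee_rot: [179.9, -0.0, 33.7]
force: [0.5, -1.0, -1.8]
gripper_width: 35.7
gripper_force: 30.0
```

send_rows(
  deltas=[
    [[0, 0, 0.001], [0, 0, 0]],
    [[0, 0, 0.0005], [0, 0, 0]],
    [[0, 0, 0], [0, 0, 0]],
  ],
)

```text
time_s: 14.3
ee_pos: [551.4, -332.3, 31.2]
ee_rot: [179.9, -0.0, 33.7]
force: [-0.5, -0.6, 2.9]
gripper_width: 35.7
gripper_force: 30.0
```

Contact felt. Release, rise, and plan to the pulley.

send_rows(
  deltas=[
    [[0, 0, 0], [0, 0, 0]],
    [[0, 0, 0], [0, 0, 0]],
    [[0, 0, 0], [0, 0, 0]],
    [[0, 0, 0], [0, 0, 0]],
    [[0, 0, 0], [0, 0, 0]],
    [[0, 0, 0], [0, 0, 0]],
    [[0, 0, -0.04], [0, 0, 0]],
    [[0, 0, -0.08], [0, 0, 0]],
    [[0, 0, -0.06], [0, 0, 0]],
    [[0, 0, 0], [0, 0, 0]],
  ],
  grip=0,
)

```text
time_s: 15.3
ee_pos: [553.7, -333.7, 125.7]
ee_rot: [179.5, -0.2, 33.7]
force: [0.7, -0.4, -0.1]
gripper_width: 91.5
gripper_force: 0.0
```

```bash
python3 -c "
from h import *
save('top','g3.png');plan(453.2,-131.1,29.2)"
```

```text
at [ 552.3 -332.8  123.1] [ 1.797e+02 -1.000e-01  3.370e+01] xy tot [ 0.059  -0.4456] -> 6 x [ 0.0098 -0.0743]  z tot 0.1877 -> 3 x 0.0626
```

send_rows(
  deltas=[
    [[0.006, -0.045, 0], [0, 0, 0]],
    [[0.012, -0.09, 0], [0, 0, 0]],
    [[0.012, -0.09, 0], [0, 0, 0]],
    [[0.012, -0.09, 0], [0, 0, 0]],
    [[0.01, -0.08, 0], [0, 0, 0]],
    [[0.007, -0.05, 0.02], [0, 0, 0]],
    [[0, 0, 0.06], [0, 0, 0]],
    [[0, 0, 0.04], [0, 0, 0]],
    [[0, 0, 0], [0, 0, 0]],
    [[0, 0, 0], [0, 0, 0]],
  ],
)

```text
time_s: 16.35
ee_pos: [451.7, -130.5, 60.0]
ee_rot: [-179.9, 0.1, 33.7]
force: [0.4, -0.2, 1.0]
gripper_width: 91.3
gripper_force: 0.0
```

```bash
python3 -c "
from h import *
plan(453.2,-131.1,29.2)"
```

```text
at [ 451.7 -130.5   60. ] [-1.799e+02  1.000e-01  3.370e+01] xy tot [0.0019 0.0027] -> 1 x [0.0019 0.0027]  z tot 0.0615 -> 1 x 0.0615
```

send_rows(
  deltas=[
    [[0.002, 0.002, 0.035], [0, 0, 0]],
    [[0, 0, 0.02], [0, 0, 0]],
    [[0, 0, 0.006], [0, 0, 0]],
    [[0, 0, 0], [0, 0, 0]],
  ],
)

```text
time_s: 16.75
ee_pos: [453.4, -131.0, 30.0]
ee_rot: [-180.0, 0.0, 33.7]
force: [0.6, 0.2, 0.0]
gripper_width: 91.4
gripper_force: 0.0
```

send_rows(
  deltas=[
    [[0, 0, 0], [0, 0, 0]],
    [[0, 0, 0], [0, 0, 0]],
    [[0, 0, 0], [0, 0, 0]],
    [[0, 0, 0], [0, 0, 0]],
    [[0, 0, 0], [0, 0, 0]],
    [[0, 0, 0], [0, 0, 0]],
    [[0, 0, 0], [0, 0, 0]],
  ],
  grip=1,
)

```text
time_s: 17.45
ee_pos: [453.5, -130.8, 30.2]
ee_rot: [180.0, -0.0, 33.7]
force: [0.6, 0.7, 3.8]
gripper_width: 59.4
gripper_force: 30.0
```

```bash
python3 -c "
from h import *
plan(*T['round'],29)"
```

```text
at [ 453.5 -130.8   30.2] [180.   -0.   33.7] xy tot [ 0.7459 -0.636 ] -> 12 x [ 0.0622 -0.053 ]  z tot 0.0024 -> 1 x 0.0024
```

send_rows(
  deltas=[
    [[0, 0, -0.01], [0, 0, 0]],
    [[0, 0, -0.04], [0, 0, 0]],
    [[0, 0, -0.06], [0, 0, 0]],
    [[0, 0, -0.05], [0, 0, 0]],
    [[0.02, -0.017, -0.02], [0, 0, 0]],
    [[0.05, -0.0426, 0], [0, 0, 0]],
    [[0.065, -0.0554, 0], [0, 0, 0]],
    [[0.068, -0.058, 0], [0, 0, 0]],
    [[0.068, -0.058, 0], [0, 0, 0]],
    [[0.068, -0.058, 0], [0, 0, 0]],
  ],
)

```text
time_s: 18.45
ee_pos: [513.7, 85.9, 119.0]
ee_rot: [-180.0, 0.1, 33.7]
force: [1.1, -1.6, -2.9]
gripper_width: 59.5
gripper_force: 30.0
```

send_rows(
  deltas=[
    [[0.068, -0.058, 0], [0, 0, 0]],
    [[0.068, -0.058, 0], [0, 0, 0]],
    [[0.068, -0.058, 0], [0, 0, 0]],
    [[0.068, -0.058, 0], [0, 0, 0]],
    [[0.065, -0.0554, 0], [0, 0, 0]],
    [[0.05, -0.0426, 0], [0, 0, 0]],
    [[0.02, -0.017, 0.04], [0, 0, 0]],
    [[0, 0, 0.06], [0, 0, 0]],
    [[0, 0, 0.04], [0, 0, 0]],
    [[0, 0, 0], [0, 0, 0]],
  ],
)

```text
time_s: 19.45
ee_pos: [583.6, 340.0, 44.8]
ee_rot: [-179.9, 0.6, 33.8]
force: [-0.7, -0.8, -3.1]
gripper_width: 59.4
gripper_force: 30.0
```

send_rows(
  deltas=[
    [[0, 0, 0], [0, 0, 0]],
    [[0, 0, 0], [0, 0, 0]],
  ],
)

```text
time_s: 19.65
ee_pos: [588.0, 341.3, 51.2]
ee_rot: [180.0, -0.1, 33.7]
force: [0.3, 0.8, -3.0]
gripper_width: 59.3
gripper_force: 30.0
```

```bash
python3 -c "
from h import *
plan(*T['round'],29.2)"
```

```text
at [588.  341.3  51.2] [ 1.80e+02 -1.00e-01  3.37e+01] xy tot [-0.0018  0.0003] -> 1 x [-0.0018  0.0003]  z tot 0.0439 -> 1 x 0.0439
```

send_rows(
  deltas=[
    [[-0.001, 0, 0.016], [0, 0, 0]],
    [[0, 0, 0.014], [0, 0, 0]],
    [[0, 0, 0.007], [0, 0, 0]],
    [[0, 0, 0.003], [0, 0, 0]],
    [[0, 0, 0.001], [0, 0, 0]],
    [[0, 0, 0], [0, 0, 0]],
    [[0, 0, 0], [0, 0, 0]],
  ],
)

```text
time_s: 20.35
ee_pos: [587.0, 340.5, 29.7]
ee_rot: [180.0, -0.0, 33.7]
force: [-0.2, 0.1, -2.6]
gripper_width: 59.6
gripper_force: 30.0
```

send_rows(
  deltas=[
    [[0, 0, 0.001], [0, 0, 0]],
    [[0, 0, 0], [0, 0, 0]],
    [[0, 0, 0], [0, 0, 0]],
  ],
)

```text
time_s: 20.65
ee_pos: [587.1, 340.5, 29.3]
ee_rot: [180.0, -0.0, 33.7]
force: [0.2, -0.1, -1.1]
gripper_width: 59.3
gripper_force: 30.0
```

Nearly down (force is rising). Another half millimetre, then release.

send_rows(
  deltas=[
    [[0, 0, 0.001], [0, 0, 0]],
    [[0, 0, 0], [0, 0, 0]],
  ],
)

```text
time_s: 20.85
ee_pos: [587.1, 340.5, 29.3]
ee_rot: [180.0, -0.0, 33.7]
force: [-0.4, 0.4, 3.2]
gripper_width: 59.8
gripper_force: 30.0
```

send_rows(
  deltas=[
    [[0, 0, 0], [0, 0, 0]],
    [[0, 0, 0], [0, 0, 0]],
    [[0, 0, 0], [0, 0, 0]],
    [[0, 0, 0], [0, 0, 0]],
    [[0, 0, 0], [0, 0, 0]],
    [[0, 0, -0.04], [0, 0, 0]],
    [[0, 0, -0.08], [0, 0, 0]],
    [[0, 0, -0.07], [0, 0, 0]],
    [[0, 0, -0.02], [0, 0, 0]],
    [[0, 0, 0], [0, 0, 0]],
  ],
  grip=0,
)

```text
time_s: 21.85
ee_pos: [587.7, 340.9, 135.3]
ee_rot: [180.0, -0.2, 33.7]
force: [-0.0, -0.6, 0.3]
gripper_width: 91.6
gripper_force: 0.0
```

```bash
python3 -c "
from h import *
plan(453,128.8,38)"
```

```text
at [587.7 340.9 135.3] [180.   -0.2  33.7] xy tot [-0.4595  0.2033] -> 6 x [-0.0766  0.0339]  z tot 0.1947 -> 3 x 0.0649
```

send_rows(
  deltas=[
    [[-0.04, 0.0177, 0], [0, 0, 0]],
    [[-0.085, 0.0376, 0], [0, 0, 0]],
    [[-0.085, 0.0376, 0], [0, 0, 0]],
    [[-0.085, 0.0376, 0], [0, 0, 0]],
    [[-0.085, 0.0376, 0], [0, 0, 0]],
    [[-0.0545, 0.024, 0], [0, 0, 0]],
    [[-0.025, 0.011, 0.02], [0, 0, 0]],
    [[0, 0, 0.04], [0, 0, 0]],
    [[0, 0, 0.02], [0, 0, 0]],
    [[0, 0, 0], [0, 0, 0]],
  ],
)

```text
time_s: 22.85
ee_pos: [450.3, 128.0, 91.1]
ee_rot: [-179.9, 0.3, 33.7]
force: [-0.5, -0.1, -0.0]
gripper_width: 91.4
gripper_force: 0.0
```

```bash
python3 -c "
from h import *
save('top','g4.png');plan(453,128.8,38)"
```

```text
at [451.3 128.4  92.2] [-179.9    0.2   33.7] xy tot [0.0033 0.0012] -> 1 x [0.0033 0.0012]  z tot 0.1083 -> 2 x 0.0542
```

send_rows(
  deltas=[
    [[0.002, 0.001, 0.03], [0, 0, 0]],
    [[0, 0, 0.04], [0, 0, 0]],
    [[0, 0, 0.026], [0, 0, 0]],
    [[0, 0, 0.012], [0, 0, 0]],
    [[0, 0, 0], [0, 0, 0]],
    [[0, 0, 0], [0, 0, 0]],
  ],
)

```text
time_s: 23.5
ee_pos: [453.8, 128.8, 40.0]
ee_rot: [180.0, -0.1, 33.7]
force: [-0.3, 0.2, 0.0]
gripper_width: 91.1
gripper_force: 0.0
```

send_rows(
  deltas=[
    [[0, 0, 0], [0, 0, 0]],
    [[0, 0, 0], [0, 0, 0]],
    [[0, 0, 0], [0, 0, 0]],
    [[0, 0, 0], [0, 0, 0]],
    [[0, 0, 0], [0, 0, 0]],
    [[0, 0, 0], [0, 0, 0]],
    [[0, 0, 0], [0, 0, 0]],
    [[0, 0, 0], [0, 0, 0]],
    [[0, 0, 0], [0, 0, 0]],
  ],
  grip=1,
)

```text
time_s: 24.4
ee_pos: [453.2, 128.6, 39.4]
ee_rot: [-180.0, 0.0, 33.7]
force: [-0.2, 0.6, 0.7]
gripper_width: 33.6
gripper_force: 30.0
```

```bash
python3 -c "
from h import *
plan(*T['pad'],40)"
```

```text
at [453.2 128.6  39.4] [-180.     0.    33.7] xy tot [-0.2881  0.4323] -> 7 x [-0.0412  0.0618]  z tot -0.0011 -> 1 x -0.0011
```

send_rows(
  deltas=[
    [[0, 0, -0.02], [0, 0, 0]],
    [[0, 0, -0.04], [0, 0, 0]],
    [[-0.02, 0.03, -0.04], [0, 0, 0]],
    [[-0.04, 0.06, 0], [0, 0, 0]],
    [[-0.048, 0.072, 0], [0, 0, 0]],
    [[-0.048, 0.072, 0], [0, 0, 0]],
    [[-0.048, 0.072, 0], [0, 0, 0]],
    [[-0.04, 0.06, 0], [0, 0, 0]],
    [[-0.028, 0.042, 0], [0, 0, 0]],
    [[-0.016, 0.0243, 0.02], [0, 0, 0]],
  ],
)

```text
time_s: 25.4
ee_pos: [454.4, -133.4, 80.6]
ee_rot: [179.8, -0.1, 33.6]
force: [-0.3, -0.3, -3.2]
gripper_width: 33.4
gripper_force: 30.0
```

send_rows(
  deltas=[
    [[0, 0, 0.03], [0, 0, 0]],
    [[0, 0, 0.02], [0, 0, 0]],
    [[0, 0, 0.01], [0, 0, 0]],
    [[0, 0, 0], [0, 0, 0]],
    [[0, 0, 0], [0, 0, 0]],
    [[0, 0, 0], [0, 0, 0]],
  ],
)

```text
time_s: 26.0
ee_pos: [453.9, -131.0, 50.0]
ee_rot: [179.9, -0.0, 33.8]
force: [-0.3, 0.1, -2.3]
gripper_width: 33.6
gripper_force: 30.0
```

```bash
python3 -c "
from h import *
plan(*T['pad'],40.4)"
```

```text
at [ 453.9 -131.    50. ] [179.9  -0.   33.8] xy tot [-0.0013 -0.0003] -> 1 x [-0.0013 -0.0003]  z tot 0.0191 -> 1 x 0.0191
```

send_rows(
  deltas=[
    [[0, 0, 0.01], [0, 0, 0]],
    [[0, 0, 0.005], [0, 0, 0]],
    [[0, 0, 0.002], [0, 0, 0]],
    [[0, 0, 0.001], [0, 0, 0]],
    [[0, 0, 0.001], [0, 0, 0]],
    [[0, 0, 0], [0, 0, 0]],
    [[0, 0, 0], [0, 0, 0]],
  ],
)

```text
time_s: 26.7
ee_pos: [453.3, -131.1, 40.4]
ee_rot: [-180.0, 0.0, 33.7]
force: [-2.3, 1.2, 6.2]
gripper_width: 33.4
gripper_force: 30.0
```

send_rows(
  deltas=[
    [[0, 0, -0.0005], [0, 0, 0]],
    [[0, 0, 0], [0, 0, 0]],
  ],
)

```text
time_s: 26.9
ee_pos: [453.2, -131.1, 40.4]
ee_rot: [-180.0, 0.0, 33.7]
force: [-2.4, 0.9, 5.7]
gripper_width: 33.6
gripper_force: 30.0
```

send_rows(
  deltas=[
    [[0, 0, 0], [0, 0, 0]],
    [[0, 0, 0], [0, 0, 0]],
    [[0, 0, 0], [0, 0, 0]],
    [[0, 0, 0], [0, 0, 0]],
    [[0, 0, 0], [0, 0, 0]],
    [[0, 0, 0], [0, 0, 0]],
    [[0, 0, -0.04], [0, 0, 0]],
    [[0, 0, -0.08], [0, 0, 0]],
    [[0, 0, -0.06], [0, 0, 0]],
    [[0, 0, 0], [0, 0, 0]],
  ],
  grip=0,
)

```text
time_s: 27.9
ee_pos: [456.2, -132.1, 134.1]
ee_rot: [179.6, -0.3, 33.7]
force: [0.8, -0.0, -0.4]
gripper_width: 91.0
gripper_force: 0.0
```

```bash
python3 -c "
from h import *
plan(646.8,-12.5,42)"
```

```text
at [ 456.2 -132.1  134.1] [179.6  -0.3  33.7] xy tot [0.4498 0.0127] -> 6 x [0.075  0.0021]  z tot 0.1842 -> 3 x 0.0614
```

send_rows(
  deltas=[
    [[0.04, 0.001, 0], [0, 0, 0]],
    [[0.085, 0.002, 0], [0, 0, 0]],
    [[0.09, 0.003, 0], [0, 0, 0]],
    [[0.09, 0.003, 0], [0, 0, 0]],
    [[0.08, 0.002, 0], [0, 0, 0]],
    [[0.05, 0.002, 0], [0, 0, 0]],
    [[0.0185, 0.001, 0.02], [0, 0, 0]],
    [[0, 0, 0.04], [0, 0, 0]],
    [[0, 0, 0.02], [0, 0, 0]],
    [[0, 0, 0], [0, 0, 0]],
  ],
)

```text
time_s: 28.9
ee_pos: [643.4, -11.6, 87.4]
ee_rot: [-179.8, 0.3, 33.7]
force: [-1.1, -0.3, -0.9]
gripper_width: 91.2
gripper_force: 0.0
```

send_rows(
  deltas=[
    [[0, 0, 0], [0, 0, 0]],
    [[0, 0, 0], [0, 0, 0]],
  ],
)

```text
time_s: 29.1
ee_pos: [646.1, -11.6, 91.1]
ee_rot: [179.9, -0.1, 33.7]
force: [-0.8, -0.5, 0.3]
gripper_width: 91.4
gripper_force: 0.0
```

```bash
python3 -c "
from h import *
plan(646.8,-12.5,42)"
```

```text
at [646.1 -11.6  91.1] [ 1.799e+02 -1.000e-01  3.370e+01] xy tot [0.0001 0.0023] -> 1 x [0.0001 0.0023]  z tot 0.0983 -> 2 x 0.0491
```

send_rows(
  deltas=[
    [[0.001, 0.001, 0.03], [0, 0, 0]],
    [[0, 0, 0.036], [0, 0, 0]],
    [[0, 0, 0.022], [0, 0, 0]],
    [[0, 0, 0.008], [0, 0, 0]],
    [[0, 0, 0], [0, 0, 0]],
    [[0, 0, 0], [0, 0, 0]],
  ],
)

```text
time_s: 29.7
ee_pos: [647.1, -11.3, 42.7]
ee_rot: [180.0, -0.0, 33.7]
force: [-0.2, -0.0, 0.2]
gripper_width: 91.4
gripper_force: 0.0
```

send_rows(
  deltas=[
    [[0, 0, 0], [0, 0, 0]],
    [[0, 0, 0], [0, 0, 0]],
    [[0, 0, 0], [0, 0, 0]],
    [[0, 0, 0], [0, 0, 0]],
    [[0, 0, 0], [0, 0, 0]],
    [[0, 0, 0], [0, 0, 0]],
    [[0, 0, 0], [0, 0, 0]],
    [[0, 0, 0], [0, 0, 0]],
    [[0, 0, 0], [0, 0, 0]],
    [[0, 0, 0], [0, 0, 0]],
  ],
  grip=1,
)

```text
time_s: 30.7
ee_pos: [646.7, -11.4, 42.2]
ee_rot: [180.0, -0.0, 33.7]
force: [0.8, -0.9, -0.1]
gripper_width: 27.0
gripper_force: 30.0
```

```bash
python3 -c "
from h import *
im=save('scene','g5.png');cv2.imwrite('pics/g5c.png',cv2.resize(im[100:380,130:480,::-1],None,fx=2,fy=2))
plan(*T['square'],42)"
```

```text
at [646.7 -11.4  42.3] [180.   -0.   33.7] xy tot [-0.1665 -0.4475] -> 6 x [-0.0278 -0.0746]  z tot 0.0005 -> 1 x 0.0005
```

View pics/g5c.png

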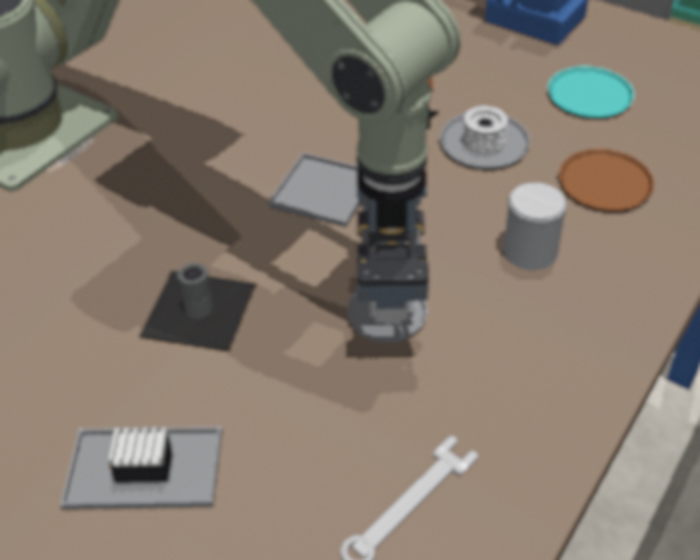

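The crop shows the pulley in the steel dish (485,130), the socket upright on the pad (196,290), the regulator central in the oblong tray (141,455) and the pinion's hub gripped (388,300).

send_rows(
  deltas=[
    [[0, 0, -0.02], [0, 0, 0]],
    [[0, 0, -0.04], [0, 0, 0]],
    [[-0.01, -0.027, -0.04], [0, 0, 0]],
    [[-0.022, -0.06, 0], [0, 0, 0]],
    [[-0.028, -0.075, 0], [0, 0, 0]],
    [[-0.03, -0.08, 0], [0, 0, 0]],
    [[-0.03, -0.08, 0], [0, 0, 0]],
    [[-0.025, -0.065, 0], [0, 0, 0]],
    [[-0.0145, -0.04, 0], [0, 0, 0]],
    [[-0.007, -0.0205, 0.02], [0, 0, 0]],
  ],
)

```text
time_s: 31.75
ee_pos: [451.9, 129.8, 83.6]
ee_rot: [180.0, -0.1, 33.8]
force: [0.4, -0.1, -2.4]
gripper_width: 27.4
gripper_force: 30.0
```

send_rows(
  deltas=[
    [[0, 0, 0.03], [0, 0, 0]],
    [[0, 0, 0.02], [0, 0, 0]],
    [[0, 0, 0.01], [0, 0, 0]],
    [[0, 0, 0], [0, 0, 0]],
    [[0, 0, 0], [0, 0, 0]],
    [[0, 0, 0], [0, 0, 0]],
  ],
)

```text
time_s: 32.35
ee_pos: [453.8, 128.6, 52.7]
ee_rot: [180.0, -0.1, 33.7]
force: [-0.6, 1.0, -1.3]
gripper_width: 27.3
gripper_force: 30.0
```

```bash
python3 -c "
from h import *
print(state()['force']);plan(*T['square'],42.2)"
```

```text
[-0.60851317  1.02691009 -1.27446022]
at [453.8 128.6  52.7] [ 1.80e+02 -1.00e-01  3.37e+01] xy tot [-0.0009 -0.0004] -> 1 x [-0.0009 -0.0004]  z tot 0.021 -> 1 x 0.021
```

send_rows(
  deltas=[
    [[0, 0, 0.01], [0, 0, 0]],
    [[0, 0, 0.006], [0, 0, 0]],
    [[0, 0, 0.002], [0, 0, 0]],
    [[0, 0, 0.001], [0, 0, 0]],
    [[0, 0, 0], [0, 0, 0]],
    [[0, 0, 0], [0, 0, 0]],
  ],
)

```text
time_s: 32.95
ee_pos: [453.2, 128.7, 42.8]
ee_rot: [180.0, -0.0, 33.7]
force: [-0.2, 0.4, -3.2]
gripper_width: 27.1
gripper_force: 30.0
```

send_rows(
  deltas=[
    [[0, 0, 0.001], [0, 0, 0]],
    [[0, 0, 0.0005], [0, 0, 0]],
    [[0, 0, 0], [0, 0, 0]],
    [[0, 0, 0], [0, 0, 0]],
  ],
)

```text
time_s: 33.35
ee_pos: [453.3, 128.7, 42.2]
ee_rot: [180.0, -0.0, 33.7]
force: [-0.4, -0.5, 1.0]
gripper_width: 27.5
gripper_force: 30.0
```

send_rows(
  deltas=[
    [[0, 0, 0], [0, 0, 0]],
    [[0, 0, 0], [0, 0, 0]],
    [[0, 0, 0], [0, 0, 0]],
    [[0, 0, 0], [0, 0, 0]],
    [[0, 0, 0], [0, 0, 0]],
    [[0, 0, 0], [0, 0, 0]],
    [[0, 0, -0.03], [0, 0, 0]],
    [[0, 0, -0.07], [0, 0, 0]],
    [[0, 0, -0.06], [0, 0, 0]],
    [[0, 0, -0.02], [0, 0, 0]],
  ],
  grip=0,
)

```text
time_s: 34.35
ee_pos: [454.9, 129.1, 134.7]
ee_rot: [179.9, -0.3, 33.7]
force: [0.8, 1.0, 0.4]
gripper_width: 91.2
gripper_force: 0.0
```

```bash
python3 -c "
from h import *
plan(453.3,-131.1,40.5)"
```

```text
at [454.9 129.1 134.7] [179.9  -0.3  33.7] xy tot [-0.2914  0.4311] -> 7 x [-0.0416  0.0616]  z tot 0.1884 -> 3 x 0.0628
```

send_rows(
  deltas=[
    [[-0.024, 0.036, 0], [0, 0, 0]],
    [[-0.05, 0.075, 0], [0, 0, 0]],
    [[-0.054, 0.08, 0], [0, 0, 0]],
    [[-0.054, 0.08, 0], [0, 0, 0]],
    [[-0.05, 0.075, 0], [0, 0, 0]],
    [[-0.036, 0.054, 0], [0, 0, 0]],
    [[-0.0205, 0.0315, 0.02], [0, 0, 0]],
    [[0, 0, 0.04], [0, 0, 0]],
    [[0, 0, 0.02], [0, 0, 0]],
    [[0, 0, 0], [0, 0, 0]],
  ],
)

```text
time_s: 35.35
ee_pos: [451.4, -130.3, 90.2]
ee_rot: [-179.8, 0.2, 33.7]
force: [-0.6, -0.7, -0.0]
gripper_width: 91.0
gripper_force: 0.0
```

send_rows(
  deltas=[
    [[0, 0, 0], [0, 0, 0]],
    [[0, 0, 0], [0, 0, 0]],
  ],
)

```text
time_s: 35.55
ee_pos: [453.4, -130.6, 92.5]
ee_rot: [179.9, -0.0, 33.8]
force: [0.0, -0.4, 0.5]
gripper_width: 91.2
gripper_force: 0.0
```

```bash
python3 -c "
from h import *
plan(453.3,-131.1,40.5)"
```

```text
at [ 453.4 -130.6   92.5] [179.9  -0.   33.8] xy tot [-0.0008  0.0007] -> 1 x [-0.0008  0.0007]  z tot 0.1041 -> 2 x 0.052
```

send_rows(
  deltas=[
    [[0, 0, 0.03], [0, 0, 0]],
    [[0, 0, 0.04], [0, 0, 0]],
    [[0, 0, 0.024], [0, 0, 0]],
    [[0, 0, 0.009], [0, 0, 0]],
    [[0, 0, 0], [0, 0, 0]],
    [[0, 0, 0], [0, 0, 0]],
  ],
)

```text
time_s: 36.15
ee_pos: [453.6, -131.0, 41.3]
ee_rot: [179.9, -0.1, 33.7]
force: [-0.7, -0.3, -0.7]
gripper_width: 91.2
gripper_force: 0.0
```

send_rows(
  deltas=[
    [[0, 0, 0], [0, 0, 0]],
    [[0, 0, 0], [0, 0, 0]],
    [[0, 0, 0], [0, 0, 0]],
    [[0, 0, 0], [0, 0, 0]],
    [[0, 0, 0], [0, 0, 0]],
    [[0, 0, 0], [0, 0, 0]],
    [[0, 0, 0], [0, 0, 0]],
    [[0, 0, 0], [0, 0, 0]],
    [[0, 0, 0], [0, 0, 0]],
    [[0, 0, 0], [0, 0, 0]],
  ],
  grip=1,
)

```text
time_s: 37.15
ee_pos: [452.9, -131.0, 40.5]
ee_rot: [180.0, 0.0, 33.7]
force: [-0.1, 0.2, -0.1]
gripper_width: 33.6
gripper_force: 30.0
```

```bash
python3 -c "
from h import *
plan(*T['small'],39.6)"
```

```text
at [ 452.9 -131.    40.5] [180.    0.   33.7] xy tot [0.4512 0.0223] -> 6 x [0.0752 0.0037]  z tot 0.0017 -> 1 x 0.0017
```

send_rows(
  deltas=[
    [[0, 0, -0.02], [0, 0, 0]],
    [[0, 0, -0.04], [0, 0, 0]],
    [[0.03, 0.0015, -0.04], [0, 0, 0]],
    [[0.06, 0.003, 0], [0, 0, 0]],
    [[0.08, 0.004, 0], [0, 0, 0]],
    [[0.08, 0.004, 0], [0, 0, 0]],
    [[0.08, 0.004, 0], [0, 0, 0]],
    [[0.06, 0.003, 0], [0, 0, 0]],
    [[0.04, 0.002, 0], [0, 0, 0]],
    [[0.021, 0.001, 0.02], [0, 0, 0]],
  ],
)

```text
time_s: 38.15
ee_pos: [649.1, -14.0, 81.6]
ee_rot: [179.9, -0.2, 33.8]
force: [1.5, -0.2, -1.0]
gripper_width: 33.4
gripper_force: 30.0
```

send_rows(
  deltas=[
    [[0, 0, 0.03], [0, 0, 0]],
    [[0, 0, 0.02], [0, 0, 0]],
    [[0, 0, 0.01], [0, 0, 0]],
    [[0, 0, 0], [0, 0, 0]],
    [[0, 0, 0], [0, 0, 0]],
    [[0, 0, 0], [0, 0, 0]],
  ],
)

```text
time_s: 38.75
ee_pos: [647.1, -15.3, 51.3]
ee_rot: [179.9, -0.1, 33.7]
force: [0.4, 0.3, -2.1]
gripper_width: 33.1
gripper_force: 30.0
```

```bash
python3 -c "
from h import *
print(state()['force']);plan(*T['small'],39.6)"
```

```text
[ 0.38911196  0.33915501 -2.08956207]
at [647.1 -15.3  51.3] [ 1.799e+02 -1.000e-01  3.370e+01] xy tot [-0.0002 -0.0009] -> 1 x [-0.0002 -0.0009]  z tot 0.0234 -> 1 x 0.0234
```

send_rows(
  deltas=[
    [[0, 0, 0.012], [0, 0, 0]],
    [[0, 0, 0.006], [0, 0, 0]],
    [[0, 0, 0.002], [0, 0, 0]],
    [[0, 0, 0.001], [0, 0, 0]],
    [[0, 0, 0], [0, 0, 0]],
    [[0, 0, 0], [0, 0, 0]],
  ],
)

```text
time_s: 39.35
ee_pos: [646.9, -15.1, 40.1]
ee_rot: [180.0, -0.0, 33.7]
force: [0.9, -0.1, -1.8]
gripper_width: 33.3
gripper_force: 30.0
```

send_rows(
  deltas=[
    [[0, 0, 0.001], [0, 0, 0]],
    [[0, 0, 0.0005], [0, 0, 0]],
    [[0, 0, 0], [0, 0, 0]],
    [[0, 0, 0], [0, 0, 0]],
  ],
)

```text
time_s: 39.75
ee_pos: [646.9, -15.1, 39.5]
ee_rot: [180.0, -0.0, 33.7]
force: [1.1, -0.3, -0.7]
gripper_width: 33.6
gripper_force: 30.0
```

send_rows(
  deltas=[
    [[0, 0, 0.0005], [0, 0, 0]],
    [[0, 0, 0], [0, 0, 0]],
  ],
)

```text
time_s: 39.95
ee_pos: [646.9, -15.1, 39.5]
ee_rot: [180.0, -0.0, 33.7]
force: [-0.6, -0.7, 3.2]
gripper_width: 33.2
gripper_force: 30.0
```

send_rows(
  deltas=[
    [[0, 0, 0], [0, 0, 0]],
    [[0, 0, 0], [0, 0, 0]],
    [[0, 0, 0], [0, 0, 0]],
    [[0, 0, 0], [0, 0, 0]],
    [[0, 0, 0], [0, 0, 0]],
    [[0, 0, 0], [0, 0, 0]],
    [[0, 0, -0.03], [0, 0, 0]],
    [[0, 0, -0.07], [0, 0, 0]],
    [[0, 0, -0.07], [0, 0, 0]],
    [[0, 0, -0.05], [0, 0, 0]],
  ],
  grip=0,
)

```text
time_s: 40.95
ee_pos: [647.5, -15.1, 151.4]
ee_rot: [179.9, -0.1, 33.7]
force: [0.3, -0.1, 0.4]
gripper_width: 90.8
gripper_force: 0.0
```

send_rows(
  deltas=[
    [[-0.04, 0, -0.03], [0, 0, 0]],
    [[-0.08, 0, 0], [0, 0, 0]],
    [[-0.08, 0, 0], [0, 0, 0]],
    [[-0.08, 0, 0], [0, 0, 0]],
    [[-0.06, 0, 0], [0, 0, 0]],
    [[-0.02, 0, 0], [0, 0, 0]],
    [[0, 0, 0], [0, 0, 0]],
    [[0, 0, 0], [0, 0, 0]],
  ],
)

```text
time_s: 41.75
ee_pos: [498.2, -114.8, 164.3]
ee_rot: [179.9, -0.1, 33.7]
force: [0.3, -0.7, 0.2]
gripper_width: 91.1
gripper_force: 0.0
```

Run:
```python
from h import *
ims={c:grab_frame(c) for c in("top","scene")}
H2=dict(round=43,square=55,small=63,oblong=48)
t=lambda z:[np.hstack([cv2.resize(ortho(ims[c],c,T[k],z(k),50,4),(200,200)) for k in H2]) for c in ims]
a=t(lambda k:5);b=t(lambda k:H2[k])
m=np.vstack([a[0],b[0],b[1]])
for i in range(3):
    for j in range(4): cv2.drawMarker(m,(j*200+100,i*200+100),(255,0,0),0,10,1)
cv2.imwrite("pics/f.png",m[:,:,::-1])
cv2.imwrite("pics/fs.png",ims["scene"][:,:,::-1])
```

```text
(no output)
```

View pics/f.png

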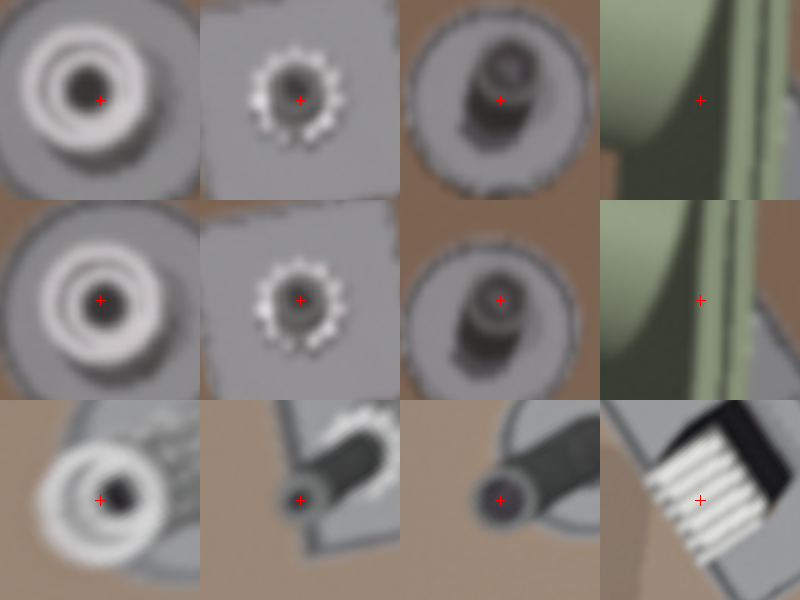

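View pics/fs.png

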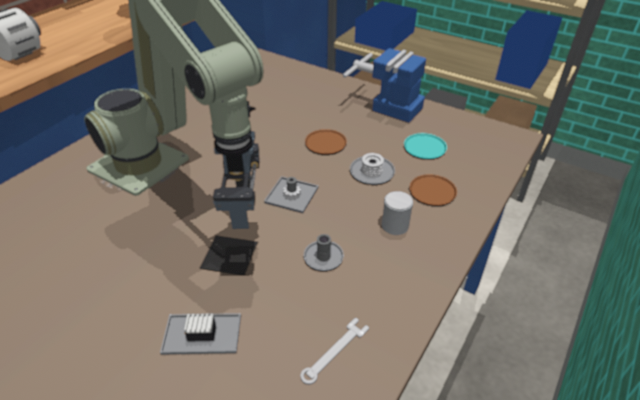

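All four parts stand upright in their own trays, and the crosses fall within 2–3 mm of centre. The regulator is hidden by the arm in the top view, so I check it in the earlier top picture g4.

Run:
```python
from h import *
im=cv2.imread("pics/g4.png")[:,:,::-1].copy()
m=np.hstack([ortho(im,"top",T["oblong"],z,50,6)[:400*2] for z in (5,)]+[ortho(im,"top",T["oblong"],48,50,6)])
m=cv2.resize(m,(800,400)).copy()
for x in(200,600):cv2.drawMarker(m,(x,200),(255,0,0),0,16,1)
cv2.imwrite("pics/f2.png",m[:,:,::-1])
o=ortho(im,"top",T["oblong"],48,45,4)
k=(cv2.GaussianBlur(cv2.cvtColor(o,cv2.COLOR_RGB2HSV)[...,2],(0,0),3)>165).astype(np.uint8)
k=cv2.morphologyEx(k,cv2.MORPH_CLOSE,np.ones((21,21)));r=cv2.minAreaRect(max(cv2.findContours(k,0,2)[0],key=cv2.contourArea));print(o2w(r[0],T["oblong"],45,4),np.array(r[1])/4,r[2])
```

```text
[ 550.63075638 -330.85596848] [51.32226562 37.06834412] 56.63363265991211
```

View pics/f2.png

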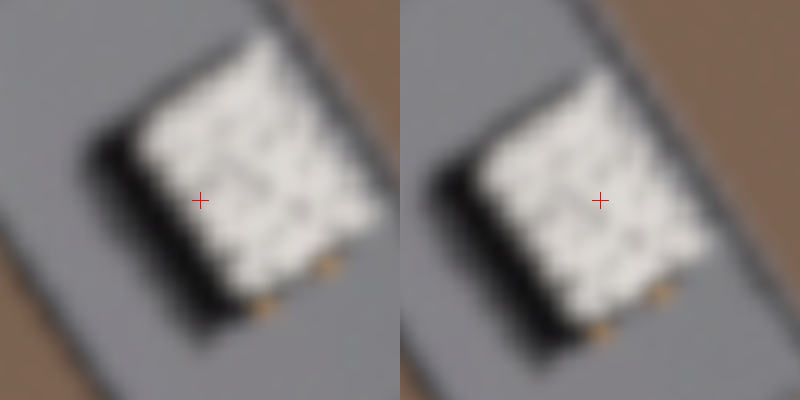

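The regulator's fins centre on the cross (600,200), within about 1.5 mm, so I hand the job in.

```bash
python3 -c "
from h import *
print(job_done())"
```

```text
the job is handed in; nothing more can be done
None
```

I handed the job in at about 42 s: all four parts stand upright in the middle of their own trays, within about 3 mm of centre in the camera images, and the tin was not touched.

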